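Pass the dried turner over the end stop onto the storage rail

TASK

The red slotted turner has dripped dry over the tray. Slide it along its rail to the raised end stop in the middle of the rack, lift it over the stop onto the next rail, and slide it along that rail, away from the stop, until its hook drops fully into the dip in the rod; then let go and leave it hanging there. Go gently and by feel: the rods are only clamped, so never push, pull or press on the rack, with the turner or the gripper, by more than about 15 N, and leave the skimmer and the ladle hanging where they are.

Things in the scene. Friction and masses are not known exactly. Their poses are not given: they have to be found in the camera images.
- rack: Freestanding utensil rack, fixed: base board 150x650x18 mm, posts at x=+58 mm behind two steel rails in one line. Origin: underside of the base, below the end stop. y runs along the rails (+y robot's left), z up, x away from the robot. Rail axis at x=0, z=260 mm; rods 14 mm thick, so rail top at z=267 mm. Left rail (y 58 to 250 mm): drip rail over a tray. Rods are only clamped.
- stop_top (a point): Top of the end stop shared by both rails: a tooth 20 mm long (along y), 6 mm thick (x), 14 mm above the rail top, at rack y=0. It stands on a flat upright blade 6 mm thick, 14 mm high, level with the rail top, that joins the rails from y=-58 to +58 mm (rods' ends are rounded and reach 7 mm into this). Only here can a hook be lifted off.
- sleeve_end (a point): Point on top of the right rail (z=267 mm) where its fixed straight sleeve (rack y -58 to -136 mm) ends; a rod continues outward to a clamp at y=-340 mm. It has one dip: 7 mm deep, level bottom 31 mm long, steep rounded flanks 7 mm. The rod is clamped at varying lengths, so the dip's middle lies anywhere from y=-162 to -232 mm; it is not measured: feel for it or look.
- turner_grip (a point): Centre of the grip tab of the red turner (0.09-0.17 kg), which hangs on the left rail with the rack's axes, some mm of play. Upright tab 12 mm thick (x), 22 mm wide (y); this point is 27 mm above the saddle, 18 mm below the tab's top, 22 mm above the hook's top plate (26 mm in x, 24 mm in y). Pinch it from above, best across the 12 mm (fingers in front and behind).
- turner_saddle (a point): Middle of the inner top of the turner's hook, which rests on the rail: rack z=267 mm on straight rail, about 260 mm seated in the dip. Hook 24 mm wide along y. Below hang a shaft and a slotted blade 60 mm wide (y), 4 mm thick, down to 204 mm below this point.
- turner_lips (a point): Middle of the hook's opening, 25 mm below the saddle. The hook's legs, 18 mm apart inside, end in inward lips (23 to 27 mm below the saddle) only 9.6 mm apart: the hook is captive on the 14 mm rods (9 mm of lift) and comes up only with its whole width over the 6 mm blade beside the end stop. Raise it 14 mm or more to pass the tooth.
- skimmer_grip (a point): Grip tab centre of the round steel skimmer (disc 60 mm wide, grey head of the same shape) that hangs near the outer end of the right rail, at rack y about -308 mm. Leave it.
- ladle_grip (a point): Grip tab centre of the steel ladle (bowl 62 mm wide, grey head of the same shape) that hangs at the outer end of the left rail, at rack y about 221 mm. Leave it.

How it is judged:
On the way:
1. the turner's hook has been lifted over the end stop and set down on the start of the right rail, in contact with it within 10 cm of the stop's middle (y of turner_saddle in the frame of rack between -0.1 and -0.02 m and z of turner_saddle in the frame of rack below 0.27 m and contact force between turner and rack above 0.3 N), for 0.1 s.
At the end, for the whole second after the job is handed in: the turner hangs still and upright (within 0.15 rad) on the right rail with its hook down in the dip, at least 4.5 mm of its 7 mm, and is let go (z of turner_saddle in the frame of rack between 0.256 and 0.2625 m and y of turner_saddle in the frame of rack between -0.239 and -0.155 m and x of turner_saddle in the frame of rack between -0.008 and 0.008 m and angle between turner_saddle's own z axis and vertical below 0.15 rad and linear speed of turner below 0.02 m/s); the robot touches nothing.
It fails at once if the turner is pushed, pulled or pressed against the rack with more than 20 N (contact force between turner and rack above 20 N).
It fails at once if the arm or fingers push the rack itself with more than 20 N (contact force between any of the arm, the fingers and rack above 20 N).
It fails at once if the skimmer or the ladle is shifted by more than 20 mm (distance of any of skimmer_grip, ladle_grip from where it was at the start of the episode above 0.02 m).
It also fails if it takes over 58 s, if anything falls off the work surface, if the arm or the gripper's body presses on something with over 40 N, if the wrist force passes 120 N, or if a joint passes its speed limit or range.

ROBOT

A 6-joint arm with a two-finger parallel gripper is mounted at the origin on a cart in front of the work surface, level with it; the furniture and walls round the work are solid. World frame = base frame: x ahead of the robot, y to its left, z up, the work surface at z = 0. Lengths are in m, angles in rad, forces in N, time in s.
With the tool pointing down it reaches from about 0.4 to 0.825 m from the base axis. Payload 7 kg.
Tool frame: the origin (TCP) lies between the finger pads; the fingertips stand 8 mm ahead of it and the grasp point (between the pads) lies 11 mm behind it (tip_extent is the distance from the TCP to the fingertips, in m); z points along the fingers, y is the line along which they close (so a half turn about z gives the same grasp; the last joint's range is limited). The gripper opens to 85 mm and grips with 20 to 120 N. Pads are 22 mm wide; open, the fingers measure 114 mm over their backs; the gripper's body (76 mm by 85 mm) begins 54 mm behind the grasp point. The pads swing forward as they close: fully open they stand 13 mm farther back than shut.
Start: joints at [-1.024, 0.359, 0.012, 0, -1.224, -0.288], TCP at [0.173, -0.653, 0.239] pointing down, gripper open.
Joint ranges: [-3.07, 3.07], [-1.43, 2.12], [-1.02, 1.25], [-3.03, 1.67], [-3.05, -0], [-3.03, 3.03]. Speed limits (rad/s): [2.39, 2.39, 3.01, 3.14, 3.14, 3.14].

INTERFACE

Orientations are given as a unit quaternion [x, y, z, w].
In Python, from bench import move_to, movel, move_j, set_gripper, hold, ik, capture, get_calibration, Unreachable, finish_job, recognise, read_t, read_q, read_joint_velocities, read_joint_efforts, read_tool_pos, read_eef_rot, read_contact_force, read_moment, read_width, read_grasp_force, tip_extent gives the robot as it stands. The module is installed in compiled form; this text tells all that it offers. Calls block until the motion is done:
- move_to(position, orientation): joint-space move of the TCP to a pose.
- movel(position, max_speed=0.15, rotation=None): straight line of the TCP; rotation=None keeps the orientation; max_speed is the mean speed in m/s.
- move_j(angles): joint-space move.
- set_gripper(opening, effort=None): opening from 0.0 (shut) to 1.0 (fully open); effort is the grip in N (None keeps the last); returns when the fingers have stopped.
- hold(seconds).
- ik(position, orientation): joint angles nearest the present ones, or None.
- capture(name): name is "side" or "top"; returns (picture, depth): 480x640x3 uint8, red, green, blue; 480x640 float32, m along the optical axis (not along the pixel's ray), 0 where there is no reading.
- get_calibration(name): a dict with "vertical_fov" (degrees; the focal length in pixels is half the picture's height over the tangent of half this angle, whatever the lens; pixels are square), "cx", "cy" (the principal point, pixels), "k1" (the pictures are not rectified: a ray, as slopes to the right and down, at radius r is drawn at 1 + k1 r^2 times it, then the intrinsics apply), "R" (3x3) and "t" (3): a world point X has camera coordinates R X + t. Camera axes: x right, y down, z forward; pixel columns grow to the right and rows downward; lengths in m; the calibration is good to about 2 mm. A picture is of the moment at which its call begins. get_calibration takes no time and is no camera call.
A pose or a line that the arm cannot do raises Unreachable and nothing moves.
- finish_job(): hands the job in; it is judged then, once.
Trained networks look in the newest picture that a camera, given by its name, has taken for a name from the list of things; names that differ only in an ending like _2 or _b are one class to them, and where a whole thing is asked for, a point or a joint stands for the part that bears it (a point fixed in the world has none). Each returns a list of dicts, best first, with "score" (0 to 1); they miss things now and then, are a little off and sometimes report something else, mostly with a low value. They report only what shows in the picture. A call takes as long as a camera call.
- recognise(camera, name): "at" ([column, row] in pixels, amid what is visible of it).
Readings, each from a call of its own:
- read_t(): time.
- read_q(): joint angles.
- read_joint_velocities(): joint speeds.
- read_joint_efforts(): joint torques, N m.
- read_tool_pos(): TCP position.
- read_eef_rot(): TCP orientation.
- read_contact_force(): force on the tool from outside, world axes, zero at the start.
- read_moment(): the same for the moment, N m.
- read_width(): opening from 0.0 (shut) to 1.0 (fully open).
- read_grasp_force(): force on a finger pad.
Only numpy, scipy, OpenCV 4.12 (cv2) and the standard library are available. Lean on these libraries where they do the work, as an engineer would, in place of code of your own. Each camera call takes 0.05 s, during which the arm holds its last target. There are 200 camera calls.

## Working session

There is one attempt and no reset: what is moved stays moved. The work goes in short steps, each a Python script; the robot and the scene stay as the last script left them, time stands still between calls to the robot, and variables do not carry over. Pictures are saved under pics/ and viewed, at most 10 in all, crops included, and the job is handed in when it is done.

```bash
mkdir -p pics; cat > h.py <<'E'
import numpy as np, cv2
from bench import *
def cal(n):
    c=get_calibration(n); f=240/np.tan(np.radians(c["vertical_fov"])/2)
    return c,f
def undist(c,f,p):
    d=(np.array(p,float)-[c["cx"],c["cy"]])/f; u=d.copy()
    for _ in range(20): u=d/(1+c["k1"]*(u@u))
    return u
def ray(n,p):
    c,f=cal(n); u=undist(c,f,p); R=np.array(c["R"]); return -R.T@np.array(c["t"]), R.T@np.array([u[0],u[1],1])
def pt(n,p,depth):
    o,d=ray(n,p); return o+d*depth
def proj(n,X):
    c,f=cal(n); x=np.array(c["R"])@np.array(X)+np.array(c["t"]); u=x[:2]/x[2]; return u*(1+c["k1"]*(u@u))*f+[c["cx"],c["cy"]]
E
python3 - <<'E'
from h import *
for n in ("side","top"):
    im,d=capture(n); cv2.imwrite(f"pics/{n}0.png",im[:,:,::-1]); np.save(n+"0.npy",d)
    c,f=cal(n); print(n,f,c["k1"],-np.array(c["R"]).T@np.array(c["t"]),np.round(c["R"],3).tolist())
    for k in ("stop_top","sleeve_end","turner_grip","turner_saddle","skimmer_grip","ladle_grip"):
        for r in recognise(n,k)[:2]:
            a=r["at"]; z=d[int(a[1]),int(a[0])]
            print(k,round(r["score"],2),np.round(a,1),z,np.round(pt(n,a,z),3))
print(read_t(),read_eef_rot(),read_contact_force(),tip_extent)
E
```

```text
side 471.8344286572558 -0.0949982477132008 [0.15619549 0.81946769 0.8886779 ] [[-0.933, -0.359, -0.0], [-0.222, 0.577, -0.786], [0.282, -0.733, -0.619]]
stop_top 0.97 [322.1 308.4] 1.1958183 [0.464 0.045 0.014]
sleeve_end 0.73 [321.4 308.3] 1.1910415 [0.464 0.049 0.018]
turner_grip 0.97 [308.2 295.2] 0.9878015 [0.444 0.174 0.188]
turner_grip 0.75 [322.9 308.9] 1.1958183 [0.462 0.045 0.013]
turner_saddle 0.95 [309.5 294.8] 0.982178 [0.44  0.176 0.193]
turner_saddle 0.53 [319.1 308.1] 1.1909674 [0.47  0.05  0.018]
skimmer_grip 0.85 [362.3 169.4] 1.2654417 [ 0.464 -0.255  0.257]
ladle_grip 0.65 [294.3 344.1] 0.9671499 [0.442 0.256 0.123]
top 526.1557609770839 -0.06782597555602396 [ 0.3035188  -0.01082738  1.37089609] [[-0.025, -1.0, -0.01], [-0.99, 0.026, -0.141], [0.142, 0.006, -0.99]]
stop_top 0.59 [331.3 235.9] 1.3609568 [ 0.472 -0.027  0.02 ]
sleeve_end 0.72 [334.4 237.2] 1.3629768 [ 0.469 -0.035  0.018]
turner_grip 0.53 [243.2 244.2] 1.121146 [0.43  0.164 0.257]
turner_saddle 0.57 [239.3 242.1] 1.1024374 [0.432 0.169 0.277]
skimmer_grip 0.53 [447.2 218.2] 1.0858848 [ 0.469 -0.265  0.296]
ladle_grip 0.79 [213.  247.3] 1.2255886 [0.436 0.251 0.153]
0.7 [-1.29051015e-01  9.91637955e-01 -2.16046837e-05  2.38374570e-05] [1.1367387  0.22766403 0.0135603 ] 0.008
```

```bash
python3 -c "
import cv2
a=cv2.imread('pics/top0.png')[150:330,150:540]; cv2.imwrite('pics/t1.png',cv2.resize(a,None,fx=2,fy=2))
a=cv2.imread('pics/side0.png')[100:420,180:460]; cv2.imwrite('pics/s1.png',cv2.resize(a,(525,600)))"
```

```text
(no output)
```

View pics/t1.png

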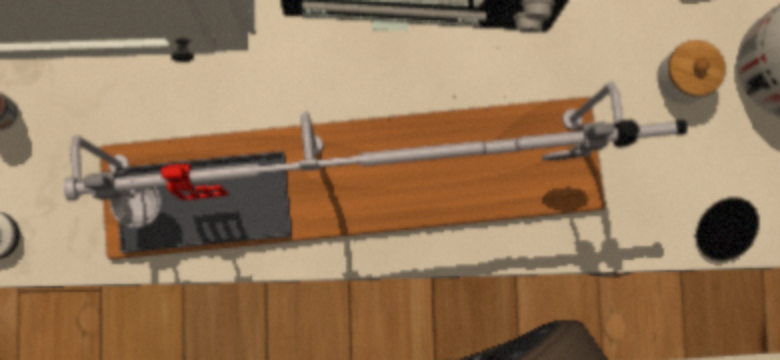

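View pics/s1.png

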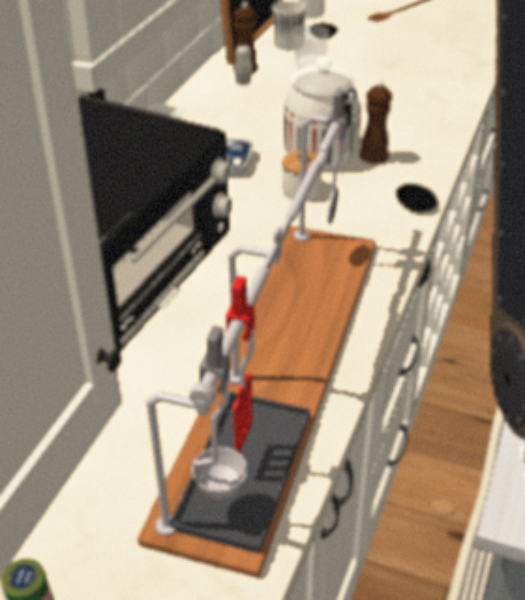

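The top picture shows the rail running from crop (70,188) to (685,126). The stop and its middle post are near (311,162), the sleeve spans about 360 to 483, and the red tab is at (175,175). The skimmer is at (598,133) and the ladle near (100,185). Next I fit the rail line.

```bash
python3 - <<'E'
from h import *
im=cv2.imread('pics/top0.png'); d=np.load('top0.npy')
def cross(p,z):
    o,r=ray("top",p); return o+r*(z-o[2])/r[2]
F=lambda x,y:(x/2+150-.25,y/2+150-.25)
P=np.array([cross(F(*p),.267) for p in [(75,188),(225,176),(250,172),(400,154),(470,148),(530,143),(680,127)]])
# point cloud on rail
vs,us=np.mgrid[200:260,170:500]; pts=np.array([pt("top",(u,v),d[v,u]) for v,u in zip(vs.ravel(),us.ravel())])
a=np.polyfit(P[:,1],P[:,0],1); print("line",a,np.round(P,3).tolist())
th=np.arctan(-a[0])  # rail dir: x = a0*y+a1
yax=np.array([-np.sin(th),np.cos(th)]); xax=np.array([np.cos(th),np.sin(th)])
S=cross(F(311,163),.275); print("stop",S,"yaw",np.degrees(np.arctan(-a[0])))
bs=[cross(F(*p),.018) for p in [(110,258),(603,210),(592,97),(103,150)]]
org=np.array([np.polyval(a,S[1]),S[1]])
for b in bs: print("corner rack", np.round([(b[:2]-org)@xax,(b[:2]-org)@yax],3))
hsv=cv2.cvtColor(im,cv2.COLOR_BGR2HSV)
rel=pts[:,:2]-org; X=rel@xax; Y=rel@yax; Z=pts[:,2]
red=((hsv[...,1]>170)&((hsv[...,0]<10)|(hsv[...,0]>170)))[200:260,170:500].ravel()
m=red&(Z>.24)
print("red high n",m.sum())
for lo,hi in((.24,.27),(.27,.29),(.29,.33)):
    k=red&(Z>lo)&(Z<hi)
    if k.sum(): print(lo,k.sum(),"X",np.round([X[k].min(),np.median(X[k]),X[k].max()],3),"Y",np.round([Y[k].min(),np.median(Y[k]),Y[k].max()],3))
r=red; ys,xs=np.where(red.reshape(60,330)); print("redpix",xs.min()+170,xs.max()+170,ys.min()+200,ys.max()+200)
for y in np.arange(-.34,.26,.01):
    k=(abs(Y-y)<.005)&(Z>.24)&(Z<.33)&(abs(X)<.03)
    if k.sum(): print(round(y,3),k.sum(),"x",round(np.median(X[k]),4),"z",np.round([np.median(Z[k]),Z[k].max()],4))
np.save("rack.npy",[*org,th])
E
```

```text
Traceback (most recent call last):
  File "h.py", line 13, in pt
    o,d=ray(n,p); return o+d*depth
        ~~~^^^^^
  File "h.py", line 11, in ray
    c,f=cal(n); u=undist(c,f,p); R=np.array(c["R"]); return -R.T@np.array(c["t"]), R.T@np.array([u[0],u[1],1])
        ~~~^^^
  File "h.py", line 4, in cal
    c=get_calibration(n); f=240/np.tan(np.radians(c["vertical_fov"])/2)
ValueError: time passes only in moves, steps and waits
```

```bash
sed -i 's/^def cal(n):/from functools import lru_cache\n@lru_cache\ndef cal(n):/' h.py; cat > fit.py <<'E'
from h import *
im=cv2.imread('pics/top0.png'); d=np.load('top0.npy')
def cross(p,z):
    o,r=ray("top",p); return o+r*(z-o[2])/r[2]
F=lambda x,y:(x/2+150-.25,y/2+150-.25)
P=np.array([cross(F(*p),.267) for p in [(75,188),(225,176),(250,172),(400,154),(470,148),(530,143),(680,127)]])
vs,us=np.mgrid[200:260,170:500]; pts=np.array([pt("top",(u,v),d[v,u]) for v,u in zip(vs.ravel(),us.ravel())])
a=np.polyfit(P[:,1],P[:,0],1); print("line",a,np.round(P,3).tolist())
th=np.arctan(-a[0])
yax=np.array([-np.sin(th),np.cos(th)]); xax=np.array([np.cos(th),np.sin(th)])
S=cross(F(311,163),.275); print("stop",S,"yaw",np.degrees(th))
bs=[cross(F(*p),.018) for p in [(110,258),(603,210),(592,97),(103,150)]]
org=np.array([np.polyval(a,S[1]),S[1]])
for b in bs: print("corner rack", np.round([(b[:2]-org)@xax,(b[:2]-org)@yax],3))
hsv=cv2.cvtColor(im,cv2.COLOR_BGR2HSV)
rel=pts[:,:2]-org; X=rel@xax; Y=rel@yax; Z=pts[:,2]
red=((hsv[...,1]>170)&((hsv[...,0]<10)|(hsv[...,0]>170)))[200:260,170:500].ravel()
for lo,hi in((.24,.27),(.27,.29),(.29,.33)):
    k=red&(Z>lo)&(Z<hi)
    if k.sum(): print(lo,k.sum(),"X",np.round([X[k].min(),np.median(X[k]),X[k].max()],3),"Y",np.round([Y[k].min(),np.median(Y[k]),Y[k].max()],3))
for y in np.arange(-.34,.26,.01):
    k=(abs(Y-y)<.005)&(Z>.24)&(Z<.33)&(abs(X)<.03)
    if k.sum(): print(round(y,3),k.sum(),"x",round(np.median(X[k]),4),"z",np.round([np.median(Z[k]),Z[k].max()],4))
np.save("rack.npy",[*org,th])
E
python3 fit.py
```

```text
line [-0.07752146  0.45322728] [[0.433, 0.282, 0.267], [0.441, 0.122, 0.267], [0.445, 0.096, 0.267], [0.46, -0.064, 0.267], [0.465, -0.138, 0.267], [0.468, -0.202, 0.267], [0.481, -0.364, 0.267]]
stop [0.45186265 0.03047466 0.275     ] yaw 4.432786728102263
corner rack [-0.06   0.277]
corner rack [-0.064 -0.362]
corner rack [ 0.085 -0.368]
corner rack [0.082 0.276]
0.24 38 X [-0.011 -0.009  0.015] Y [0.13  0.136 0.153]
0.27 54 X [-0.01  -0.004  0.015] Y [0.131 0.139 0.152]
0.29 74 X [-0.004  0.001  0.008] Y [0.131 0.141 0.153]
-0.34 71 x 0.0007 z [0.2739 0.2929]
-0.33 92 x -0.0002 z [0.271  0.2922]
-0.32 10 x -0.0025 z [0.2651 0.2679]
-0.31 55 x -0.0043 z [0.2985 0.3129]
-0.3 75 x -0.004 z [0.2877 0.3139]
-0.29 92 x 0.0005 z [0.2705 0.3134]
-0.28 30 x 0.0009 z [0.2653 0.2696]
-0.27 30 x 0.0007 z [0.2656 0.2711]
-0.26 31 x 0.001 z [0.2646 0.2689]
-0.25 28 x 0.0006 z [0.2651 0.2706]
-0.24 30 x 0.001 z [0.2649 0.2698]
-0.23 33 x 0.0008 z [0.2654 0.2711]
-0.22 30 x 0.001 z [0.26   0.2659]
-0.21 32 x 0.0017 z [0.257 0.263]
-0.2 27 x 0.0016 z [0.259  0.2638]
-0.19 32 x 0.0007 z [0.2585 0.2
[... 893 characters left out ...]
]
0.07 30 x 0.0013 z [0.265  0.2695]
0.08 31 x 0.002 z [0.2645 0.2709]
0.09 32 x 0.0016 z [0.2649 0.2695]
0.1 28 x 0.0017 z [0.2655 0.2708]
0.11 32 x 0.0011 z [0.2642 0.271 ]
0.12 31 x 0.0023 z [0.2649 0.2703]
0.13 74 x 0.0005 z [0.2703 0.3142]
0.14 70 x -0.0029 z [0.2905 0.3161]
0.15 57 x -0.0031 z [0.2824 0.3156]
0.16 20 x 0.0 z [0.265  0.2692]
0.17 30 x 0.0027 z [0.265  0.2695]
0.18 33 x 0.0021 z [0.2643 0.2684]
0.19 29 x 0.0016 z [0.2652 0.2697]
0.2 32 x 0.0018 z [0.2642 0.269 ]
0.21 94 x 0.0009 z [0.2719 0.316 ]
0.22 67 x -0.0034 z [0.281  0.3155]
0.23 46 x -0.0037 z [0.2789 0.315 ]
0.24 19 x -0.0005 z [0.2644 0.2699]
0.25 69 x 0.0052 z [0.2632 0.2733]
0.26 59 x 0.0055 z [0.2687 0.2767]
```

```bash
cat >> fit.py <<'E'
print("=====")
k=(abs(X-.0013)<.009)&(Z>.258)&(Z<.272)&(((Y>-.18)&(Y<-.07))|((Y>.07)&(Y<.12))|((Y>.165)&(Y<.2))|((Y>-.28)&(Y<-.235)))
q=np.polyfit(Y[k],X[k],1); print("rail resid",q, "ztop", np.percentile(Z[k],[50,90,97]))
k=(Z>.274)&(abs(Y)<.03)&(abs(X)<.007); print("tooth",k.sum(),np.round(np.sort(Y[k]),3), X[k].mean())
k=(Z>.2)&(abs(Y)<.03)&(X>.012)&(X<.09); print("post maxz",np.percentile(Z[k],[50,95]) if k.any() else 0)
k=(Z>.302)&(Y>.1)&(Y<.18)&(abs(X)<.012); print("tab",k.sum(),X[k].mean(),X[k].min(),X[k].max(),Y[k].mean(),Y[k].min(),Y[k].max(),Z[k].mean(), np.polyfit(Y[k],X[k],1))
for y in list(np.arange(-.24,-.165,.0025))+list(np.r_[-.066:-.046:.0025,.046:.068:.0025]):
    k=(abs(Y-y)<.002)&(abs(X-.0013)<.012)&(Z>.24)&(Z<.3); print(round(y,4),k.sum(),round(np.percentile(Z[k],70),4))
E
python3 fit.py | sed '1,/=====/d'
```

```text
rail resid [0.00249156 0.00176505] ztop [0.2649526  0.26792018 0.26949759]
tooth 28 [-0.006 -0.006 -0.006 -0.004 -0.004 -0.004 -0.002 -0.002 -0.002 -0.
  0.     0.     0.001  0.002  0.002  0.003  0.004  0.004  0.005  0.006
  0.006  0.007  0.008  0.009  0.009  0.01   0.011  0.011] 0.002066036948423712
post maxz [0.24408316 0.24874727]
tab 66 0.0022366287432565943 -0.003155374054477531 0.00822412996493315 0.14170060322672867 0.1311424099307791 0.15297801387745136 0.31003406381608783 [ 0.05631249 -0.00574289]
-0.24 11 0.2658
-0.2375 12 0.2664
-0.235 12 0.2672
-0.2325 10 0.2674
-0.23 11 0.2673
-0.2275 14 0.2661
-0.225 13 0.265
-0.2225 11 0.265
-0.22 14 0.2618
-0.2175 12 0.2578
-0.215 16 0.2579
-0.2125 13 0.2585
-0.21 11 0.2573
-0.2075 11 0.2608
-0.205 11 0.2595
-0.2025 9 0.2593
-0.2 12 0.2603
-0.1975 12 0.2597
-0.195 13 0.2597
-0.1925 11 0.26
-0.19 12 0.2596
-0.1875 9 0.2595
-0.185 9 0.2642
-0.1825 11 0.2652
-0.18 13 0.2649
-0.1775 14 0.2659
-0.175 12 0.2659
-0.1725 11 0.2661
-0.17 11 0.2669
-0.1675 11 0.2671
-0.066 12 0.2668
-0.0635 11 0.2661
-0.061 10 0.2663
-0.0585 12 0.2662
-0.056 13 0.2651
-0.0535 13 0.2658
-0.051 9 0.2658
-0.0485 7 0.2654
-0.046 5 0.2682
0.046 7 0.2656
0.0485 6 0.2646
0.051 6 0.2658
0.0535 6 0.2658
0.056 9 0.2661
0.0585 11 0.2668
0.061 12 0.2671
0.0635 12 0.2673
0.066 13 0.2661
```

```bash
cat >> h.py <<'E'
from scipy.spatial.transform import Rotation as Ro
try:
    ox,oy,th=np.load("rack.npy"); 
    xa0=np.array([np.cos(th),np.sin(th)]); ya0=np.array([-np.sin(th),np.cos(th)])
    org=np.array([ox,oy])+.0018*xa0+.003*ya0; th-=.0025
    xa=np.array([np.cos(th),np.sin(th)]); ya=np.array([-np.sin(th),np.cos(th)])
except FileNotFoundError: pass
def W(x,y,z): p=org+x*xa+y*ya; return [*p,z]
def rk():
    p=np.array(read_tool_pos()); r=p[:2]-org; return np.round([r@xa,r@ya,p[2]],4)
def fr():
    f=np.array(read_contact_force()); return np.round([f[:2]@xa,f[:2]@ya,f[2]],2)
def quat(s):
    y=s*np.array([*xa,0]); z=np.array([0,0,-1.]); return Ro.from_matrix(np.c_[np.cross(y,z),y,z]).as_quat()
def log(*a): print(*a,"t",round(read_t(),2),"p",rk(),"F",fr(),"w",round(read_width(),4),"g",round(read_grasp_force(),1))
E
python3 - <<'E'
from h import *
for s in(1,-1): print(s,quat(s),[None if j is None else np.round(j,2) for j in (ik(W(0,y,.35),quat(s)) for y in(.139,0,-.2065))])
s=min((1,-1),key=lambda s:abs(ik(W(0,-.03,.42),quat(s))[5]))
open("s.txt","w").write(str(s)); print("use",s)
p=read_tool_pos(); movel([p[0],p[1],.43],.25)
move_to(W(0.0003,.1387,.40),quat(s)); log("above")
set_gripper(.4,20); log("open.4")
movel(W(0.0003,.1387,.325),.15); log("325")
E
```

```text
1 [0.68014822 0.73307462 0.         0.        ] [array([ 0.79, -0.04, -0.22,  0.  , -1.39,  2.43]), array([ 0.51, -0.07, -0.26,  0.  , -1.39,  2.71]), None]
-1 [ 0.73307462 -0.68014822  0.         -0.        ] [array([ 0.79, -0.04, -0.22,  0.  , -1.39, -0.71]), array([ 0.51, -0.07, -0.26,  0.  , -1.39, -0.44]), array([ 0.04,  0.01, -0.18,  0.  , -1.39,  0.03])]
use -1
above t 4.66 p [0.0005 0.1383 0.4   ] F [-0.13 -0.36 -0.26] w 0.9993 g 0.0
open.4 t 5.21 p [3.000e-04 1.387e-01 4.000e-01] F [-0.73 -0.22 -0.21] w 0.4014 g 0.0
325 t 5.86 p [0.0007 0.1388 0.3258] F [ 0.77 -0.71  0.13] w 0.4015 g 0.0
```

```bash
python3 - <<'E'
from h import *
im,d=capture("side"); u,v=proj("side",W(0,.139,.30)); u,v=int(u),int(v); print(u,v)
a=im[v-90:v+90,u-100:u+100,::-1]; cv2.imwrite("pics/s2.png",cv2.resize(a,None,fx=3,fy=3,interpolation=cv2.INTER_CUBIC))
E
```

```text
307 253
```

View pics/s2.png

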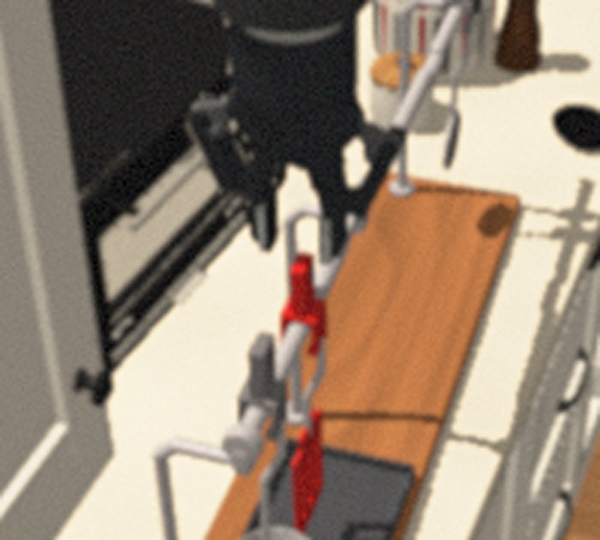

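The fingers, at (262,240) and (335,235), straddle the tab, which is at (302,275). I'll lower and close in steps.

```bash
python3 - <<'E'
from h import *
movel(W(0.0003,.1387,.288),.06); log("down")
for w in(.25,.2,.17):
    set_gripper(w,20); log(w)
    if abs(fr()[0])>4: print("one-sided"); break
else:
    set_gripper(0,20); log("closed")
E
```

```text
down t 6.67 p [0.0005 0.1387 0.2882] F [0.31 0.31 0.24] w 0.4011 g 0.0
0.25 t 6.96 p [0.0004 0.1388 0.2883] F [-0.62 -0.41 -0.39] w 0.2531 g 0.0
0.2 t 7.18 p [0.0003 0.1387 0.288 ] F [ 0.61 -0.68  0.92] w 0.1985 g 0.0
0.17 t 7.4 p [0.0003 0.1387 0.288 ] F [-0.01 -0.12 -0.6 ] w 0.1701 g 0.0
closed t 7.62 p [0.0003 0.1387 0.2881] F [-0.03 -0.31  0.93] w 0.139 g 24.3
```

```bash
cat >> h.py <<'E'
def avg(n=5):
    a=[]
    for _ in range(n): a.append(fr()); hold(.02)
    return np.mean(a,0).round(2)
E
python3 - <<'E'
from h import *
set_gripper(0,40); log("grip"); print(avg())
for z in(.2895,.291,.292): movel(W(0.0003,.1387,z),.03); print(z,avg())
y=.1387; x=.0003
while y>.0305:
    y=max(y-.018,.030); movel(W(x,y,.292),.06); f=avg(4); print(rk(),f,round(read_t(),2))
    if abs(f[1])>5 or abs(f[2])>6: print("STOP"); break
    if abs(f[0])>2.5: x+=.0006*np.sign(f[0]); print("x->",x)
E
```

```text
grip t 7.83 p [0.0003 0.1387 0.2881] F [-1.31 -0.13  0.89] w 0.1334 g 42.9
[-0.64  0.05  1.37]
0.2895 [ 0.01 -0.09 -1.67]
0.291 [ 0.24 -0.06 -1.74]
0.292 [-0.04  0.09 -1.71]
[0.0004 0.1205 0.2921] [ 0.15 -0.24 -1.63] 9.43
[0.0004 0.1026 0.2921] [ 0.   -0.28 -1.64] 9.95
[0.0003 0.0846 0.292 ] [ 0.    0.21 -1.8 ] 10.47
[0.0003 0.0665 0.292 ] [ 0.28  0.47 -1.77] 10.98
[0.0004 0.0486 0.292 ] [ 0.13 -0.11 -1.21] 11.5
[0.0003 0.0306 0.292 ] [ 0.01  0.12 -1.46] 12.02
[0.0003 0.0301 0.292 ] [ 0.2   0.36 -1.79] 12.33
```

```bash
python3 - <<'E'
from h import *
def go(x,y,z,v,lim=5):
    movel(W(x,y,z),v); f=avg(4)-[0,0,-1.7]; print(rk(),f.round(2),round(read_t(),2))
    if np.abs(f).max()>lim: print("STOP"); raise SystemExit
x,y=.0003,.030
for z in(.295,.2965,.298,.2995,.301): go(x,y,z,.03)
go(x,y,.310,.05)
for y in(.02,.01,0,-.01,-.02,-.030): go(x,y,.310,.05)
go(x,y,.293,.05); go(x,y,.290,.03)
z=.290
while z>.283:
    z-=.0005; movel(W(x,y,z),.03); f=avg(6); print(round(z,4),f)
    if f[2]>.3: break
hold(.4); log("down"); print(avg())
E
```

```text
[0.0003 0.0301 0.2951] [0.21 0.09 0.31] 12.65
[0.0003 0.03   0.2965] [ 0.19  0.1  -0.14] 12.97
[0.0003 0.03   0.2981] [-0.34 -0.01  0.15] 13.28
[0.0003 0.03   0.2995] [0.2  0.11 0.03] 13.6
[3.00e-04 3.00e-02 3.01e-01] [-0.04  0.1   0.54] 13.92
[3.000e-04 3.010e-02 3.101e-01] [-0.11  0.1  -0.13] 14.32
[3.000e-04 1.980e-02 3.099e-01] [-0.43 -0.04  0.03] 14.73
[3.0e-04 9.9e-03 3.1e-01] [-0.11  0.34  0.18] 15.15
[ 3.0e-04 -1.0e-04  3.1e-01] [-0.1   0.2   0.17] 15.57
[ 3.00e-04 -1.01e-02  3.10e-01] [0.32 0.38 0.24] 15.98
[ 3.00e-04 -2.01e-02  3.10e-01] [-0.38  0.05  0.27] 16.4
[ 3.00e-04 -3.01e-02  3.10e-01] [-0.17 -0.15 -0.12] 16.82
[ 0.0004 -0.03    0.2931] [ 0.27 -0.21  0.42] 17.38
[ 0.0003 -0.03    0.29  ] [ 0.23 -0.14  0.03] 17.69
0.2895 [-0.18 -0.02 -1.55]
0.289 [-0.16 -0.07 -1.34]
0.2885 [ 0.09 -0.23 -1.61]
0.288 [0.13 0.19 0.09]
0.2875 [-2.71  0.97  5.51]
down t 19.84 p [ 0.0004 -0.03    0.2881] F [-3.43 -0.4   5.84] w 0.1347 g 43.5
[-2.45  0.81  5.51]
```

```bash
python3 - <<'E'
from h import *
x,y=.0003,-.030
movel(W(x,y,.2915),.03); print(avg())
while y>-.206:
    y=max(y-.022,-.2065); movel(W(x,y,.2915),.07); f=avg(4); print(rk(),f,round(read_t(),2))
    if abs(f[1])>5 or abs(f[2]+1.7)>5 or abs(f[0])>5: print("STOP"); raise SystemExit
z=.2915
while z>.279:
    z-=.0015 if z>.284 else .0005
    movel(W(x,y,z),.03); f=avg(4); print(round(z,4),f)
    if f[2]>-.6 or np.abs(f[:2]).max()>4: break
log("contact")
E
```

```text
[ 0.05  0.16 -1.76]
[ 0.0003 -0.0523  0.2914] [-0.08  0.19 -2.18] 20.82
[ 0.0003 -0.0742  0.2915] [-0.3   0.09 -1.92] 21.36
[ 0.0003 -0.0961  0.2915] [ 0.34  0.21 -1.43] 21.89
[ 0.0003 -0.1182  0.2914] [-0.25 -0.35 -1.5 ] 22.43
[ 2.000e-04 -1.402e-01  2.914e-01] [ 0.1  -0.2  -1.64] 22.96
[ 2.000e-04 -1.622e-01  2.914e-01] [-0.06 -0.16 -1.63] 23.49
[-2.000e-04 -1.840e-01  2.911e-01] [-1.38  0.35 -2.14] 24.02
[ 0.0003 -0.2063  0.2915] [-0.14  0.17 -1.53] 24.56
[ 0.0003 -0.2064  0.2916] [ 0.12 -0.62 -1.86] 24.88
0.29 [-0.22 -0.01 -1.76]
0.2885 [ 0.07  0.07 -1.78]
0.287 [ 0.14  0.12 -1.88]
0.2855 [ 0.15  0.22 -1.66]
0.284 [-0.    0.23 -1.64]
0.2835 [ 0.4  -0.09 -1.82]
0.283 [-0.26  0.04 -1.55]
0.2825 [ 0.24  0.35 -1.96]
0.282 [ 0.36  0.39 -1.51]
0.2815 [-0.15 -0.12 -1.61]
0.281 [ 0.29 -0.26 -1.49]
0.2805 [-1.42  1.13  3.58]
contact t 28.68 p [ 0.0004 -0.2065  0.2809] F [-0.93  1.92  5.06] w 0.133 g 43.3
```

It's seated: contact came 7 mm lower than on the straight rail. I'll let go now.

```bash
python3 - <<'E'
from h import *
movel(W(.0003,-.2065,.2812),.03); print(avg())
set_gripper(.16); set_gripper(.4); log("open")
movel(W(.0003,-.2065,.40),.08); log("up")
move_to(W(-.1,-.1,.45),quat(-1)); hold(1.5)
for n in("side","top"):
    im,d=capture(n); u,v=map(int,proj(n,W(0,-.2065,.25))); cv2.imwrite(f"pics/{n}3.png",cv2.resize(im[max(v-75,0):v+75,u-90:u+90,::-1],None,fx=3,fy=3)); print(u,v)
    if n=="top":
        hsv=cv2.cvtColor(im,cv2.COLOR_RGB2HSV); m=(hsv[...,1]>170)&((hsv[...,0]<10)|(hsv[...,0]>170))&(d>0)
        vs,us=np.where(m); p=np.array([pt("top",(a,b),d[b,a]) for a,b in zip(us,vs)]); r=p[:,:2]-org; k=(abs(r@xa)<.02)&(p[:,2]>.28)&(abs(r@ya)<.3)
        print("tab",k.sum(),(r@xa)[k].mean(),np.percentile((r@ya)[k],[2,50,98]),np.percentile(p[k,2],[90,98]))
print(read_t())
E
```

```text
[-0.17  0.49  0.48]
open t 29.56 p [ 0.0003 -0.2065  0.2812] F [ 0.19  0.41 -0.23] w 0.3987 g 0.0
up t 31.19 p [ 2.000e-04 -2.064e-01  3.995e-01] F [ 0.34 -0.17 -0.5 ] w 0.4022 g 0.0
350 186
399 222<stdin>:11: RuntimeWarning: Mean of empty slice.
  ret = ret.dtype.type(ret / rcount)
Traceback (most recent call last):
IndexError: index -1 is out of bounds for axis 0 with size 0
```

View pics/side3.png

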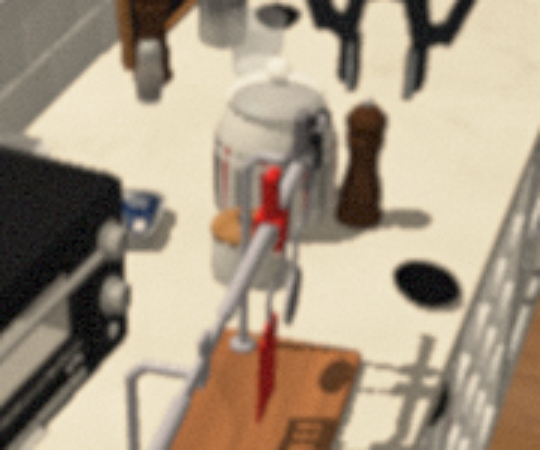

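The side picture shows the turner hanging upright in the dip (tab at crop (270,190)), with the gripper well clear.

```bash
python3 -c "
from bench import *
print(read_t()); print(finish_job())"
```

```text
33.4583
the job is handed in; nothing more can be done
None
```

I moved the red turner over the end stop and left it hanging in the dip on the right rail. The robot is clear, and I handed the job in at 33.5 s; it returned no verdict. The hook seated 7 mm below the straight rail, and the highest measured contact force was about 7 N. The top camera was blocked at the end, so the final check was the side picture plus the contact height; I didn't re-measure the skimmer or ladle.

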